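# Draw the titration tile home and stand the flask on it

### The job

The white tile has been left lying half under the little bridge shelf of the titration stand: pressing gently on its top, draw it out toward the front (robot) side of the stand until it drops fully home, flat, in its recess. Then stand the smaller conical flask upright on the middle of the tile, setting it down gently, and let go. Porcelain and glass crack under a hard push, so press lightly; leave everything else where it is.

Things in the scene. Friction and masses are not known exactly. Their poses are not given: they have to be found in the camera images.
- stand: Fixed titration stand: grey base 320 (x) x 130 (y) mm, deck 20 mm above the table. Frame: at table level on its centre line, spanning x -130 to +190, y -65 to +65; yaw up to 0.3 rad; +x points away from the robot, -x is the front. Two rails, inner faces at y +-47, from x -112 to +65, stand 6 mm above the deck and guide the tile, so its sides cannot be gripped.
- seat (a point): Centre of the floor of the tile's recess, 60 mm to the front of the stand's origin and 16 mm above the table; axes as the stand. The recess is 104 (x) x 94 (y) mm, 4 mm deep below the deck, walled all round.
- bridge (a point): Middle of the top front edge of the bridge shelf, 65 mm behind the stand's origin, 50 mm above the table; axes as the stand. The bridge covers the deck from there to the stand's rear; its underside is 24 mm above the deck.
- rod (a point): Top of the 12 mm steel rod at the stand's rear left corner, 410 mm above the table; an empty clamp at 300 mm points away to +x.
- tile: Loose white porcelain tile 100 (x) x 90 (y) x 8 mm, about 0.18 kg, x along the stand's. Origin: centre of underside. Starts flat on the deck, its front 46 to 62 mm open from above. Shut fingertips pressing on top with 5 to 15 N drag it; over 40 N cracks it. Past the recess's edge its front tips down 4 mm; its rear drops in last, its front then by the recess's front wall.
- flask: The smaller conical flask, glass with a black rubber bung, loose, about 0.11 kg. Foot 64 mm across, tapering to a straight neck 24 mm in diameter from 75 to 105 mm above the foot (thin rim at the very top stands out 3 mm), bung 19 mm across up to 117 mm; pushed down with over 40 N it cracks. Origin: centre of underside, z up. It stands on one side of the stand, the big flask on the other.
- big_flask: Bystander: the bigger conical flask of the same shape, foot 88 mm across, 157 mm tall with its bung. Origin: centre of underside.
- dish: Bystander: closed glass dish 84 mm across, 16 mm high, on the stand's bridge shelf. Origin: centre of underside.
- jar_amber: Bystander: amber glass jar, 56 mm across, 85 mm tall, black cap. Origin: centre of underside.
- jar_clear: Bystander: clear glass jar, 56 mm across, 85 mm tall, black cap, paper label. Origin: centre of underside.
- weight: Bystander: brass balance weight, 28 mm across, 43 mm tall. Origin: centre of underside.
- spatula: Bystander: lab spatula 170 mm long lying on the table along its x. Origin: middle of its underside.
Mind the look-alikes: they are no part of the job. Of the things shaped like the tile, the white one is meant.

How it is judged:
On the way, in this order (a step that is already met when the one before it is completed fails the run):
1. the tile lies flat and fully home in the recess, with no flask on it (x of tile in the frame of seat between -0.005 and 0.005 m and y of tile in the frame of seat between -0.005 and 0.005 m and z of tile in the frame of seat below 0.0015 m and angle between tile's own z axis and vertical below 0.02 rad and linear speed of tile below 0.01 m/s and horizontal distance between flask and tile above 0.1 m), for 0.2 s.
2. the smaller flask stands upright on the tile (horizontal distance between flask and tile below 0.015 m and z of flask in the frame of tile between 0.006 and 0.01 m and angle between flask's own z axis and vertical below 0.05 rad and linear speed of flask below 0.01 m/s and contact force between the fingers and flask below 0.1 N), for 0.2 s.
At the end, for the whole second after the job is handed in: The tile lies flat on the floor of the recess (centre within 5 mm of the recess's centre each way, underside within 1.5 mm of its floor, tilt under 0.02 rad), and the smaller flask stands released, upright and at rest on it, its foot's centre within 15 mm of the tile's centre (all of step 2 and x of tile in the frame of seat between -0.005 and 0.005 m and y of tile in the frame of seat between -0.005 and 0.005 m and z of tile in the frame of seat below 0.0015 m and angle between tile's own z axis and vertical below 0.02 rad and linear speed of tile below 0.01 m/s); the robot touches nothing.
It fails at once if the fingers press the tile with more than 40 N (contact force between the fingers and tile above 40 N).
It fails at once if the flask is pushed onto the tile with more than 40 N (contact force between flask and tile above 40 N).
It fails at once if another thing (big flask, dish, jars, weight, spatula) is moved by more than 20 mm (distance of any of big_flask, dish, jar_amber, jar_clear, weight, spatula from where it was at the start of the episode above 0.02 m).
It also fails if it takes over 72 s, if anything falls off the work surface, if the arm or the gripper's body presses on something with over 40 N, if the wrist force passes 120 N, or if a joint passes its speed limit or range.

### The arm

A 7-joint arm with a two-finger parallel gripper is mounted at the origin on the work surface. World frame = base frame: x ahead of the robot, y to its left, z up, the work surface at z = 0. Lengths are in m, angles in rad, forces in N, time in s.
With the tool pointing down it reaches from about 0.4 to 0.75 m from the base axis. Payload 19.5 kg.
Tool frame: the origin (TCP) lies between the finger pads; the fingertips stand 22 mm ahead of it and the grasp point (between the pads) lies 3 mm ahead of it; z points along the fingers, y is the line along which they close (so a half turn about z gives the same grasp; the last joint's range is limited). The gripper opens to 85 mm and grips with 20 to 120 N. Pads are 22 mm wide; open, the fingers measure 114 mm over their backs; the gripper's body (76 mm by 85 mm) begins 54 mm behind the grasp point. The pads swing forward as they close: fully open they stand 13 mm farther back than shut.
Start: joints at [1.124, 0.707, -0.028, 1.485, 0.022, 0.951, -0.075], TCP at [0.226, -0.529, 0.253] pointing down, gripper open.
Joint ranges: [-2.71, 2.71], [-0.32, 2.16], [-1.57, 1.52], [0, 2.45], [-1.46, 4.6], [0, 2.02], [-2.83, 2.83]. Speed limits (rad/s): [1.89, 1.89, 2.57, 2.57, 3.01, 3.01, 3.01].

### API

Orientations are given as a rotation vector (axis times angle).
In Python, from rig import manip gives the robot as it stands.
- The arm moves only by the tool arm_command, never from a script. Its argument "steps" is one flat list of numbers, 4 for each row, row after row: the shift along the tool's x, y, z in cm, then the turn about the tool's z in rad. A call has 1 to 8 rows; each row shifts and turns the commanded pose from where the row before left it, along the tool's axes as they then stand; what a row does not reach is not made up. A row lasts 1/12 s, in which the tool goes at most 41.7 mm and 7.16 degrees, less where a joint would pass 70% of its speed; a pose out of reach is approached as far as the arm can. A call is refused whole if a number of a shift passes 4.17 or a number of a turn 0.125, either way. A call with a gripper value outside its range is refused whole. "claw" is the closure, from -1 (fully open) to 1 (shut), so that 0 is half open, set as the call begins (left out, the last holds). The fingers move at their own pace and stop on an object; "squeeze" is the grip in N (left out, the last holds). Time passes only in rows, so rows that do not move let the fingers close. It gives the time, the measured TCP pose, the force, the opening and the grip force at its end, in the units of the state.
- manip.observe(): the state, without advancing time (a new reading comes with each control period).
- manip.capture(name): name is "scene" or "top"; returns a dict with "img" (384x512x3 uint8, red, green, blue), "camera_matrix" (3x3 intrinsics, pixels), "T" (4x4, takes a point from camera to world coordinates). Camera axes: x right, y up, looking along -z (the intrinsics and any distortion apply to the point x, -y, -z); pixel columns grow to the right and rows downward; lengths in m; the calibration is good to about 2 mm. A picture is of the moment at which its call begins. There is no depth.
- manip.job_done(): hands the job in; it is judged then, once.
Trained networks look in the newest picture that a camera, given by its name, has taken for a name from the list of things; names that differ only in an ending like _2 or _b are one class to them, and where a whole thing is asked for, a point or a joint stands for the part that bears it (a point fixed in the world has none). Each returns a list of dicts, best first, with "confidence" (0 to 1); they miss things now and then, are a little off and sometimes report something else, mostly with a low value. They report only what shows in the picture. A call takes as long as a camera call. They do not tell look-alikes from the thing itself.
- manip.outline_of(camera, label): "pixels" (384x512 bool, what is visible of it) and "bbox" ([left, top, width, height] in pixels, round what is visible of it).
The state is a dict: "time_s": time; "qpos": joint angles; "dq": joint speeds; "tau": joint torques, N m; "tcp_pos": TCP position; "orientation": TCP orientation; "wrist_force": force on the tool from outside, world axes, zero at the start; "moment": the same for the moment, N m; "opening": finger opening in m; "grip_force": force on a finger pad.
Only numpy, scipy, OpenCV 4.12 (cv2) and the standard library are available. Lean on these libraries where they do the work, as an engineer would, in place of code of your own. Each camera call takes 0.05 s, during which the arm holds its last target. There are 200 camera calls.

## Working session

There is one attempt and no reset: what is moved stays moved. The work goes in short steps, Python scripts to look and compute and a tool call to move; the robot and the scene stay as the last step left them, time stands still between calls to the robot, and variables do not carry over. Pictures are saved under pics/ and viewed, at most 10 in all, crops included, and the job is handed in when it is done.

Besides the shell and the picture viewer there is one more tool, called after ">>>" as name(argument=value, ...) on one line, values as JSON. arm_command: Moves the arm, as the interface text tells. Its arguments: {"type":"object","properties":{"steps":{"type":"array"},"claw":{"type":"number"},"squeeze":{"type":"number"}},"required":["steps"]}

```bash
mkdir -p pics; ls; python3 - <<'E'
from rig import manip
import cv2,numpy as np
s=manip.observe();print({k:np.round(v,3) for k,v in s.items()})
ims=[]
for c in("scene","top"):
    r=manip.capture(c);ims.append(r["img"]);print(c,r["camera_matrix"].tolist(),np.round(r["T"],4).tolist(),[k for k in r])
    for l in("stand","tile","flask","big_flask","dish","bridge"):
        try:
            for d in manip.outline_of(c,l)[:3]:print(c,l,round(d["confidence"],2),d["bbox"])
        except Exception as e:print(l,e)
cv2.imwrite("pics/a.png",cv2.resize(ims[0][:,:,::-1],(800,600),interpolation=cv2.INTER_CUBIC))
cv2.imwrite("pics/b.png",cv2.resize(ims[1][:,:,::-1],(800,600),interpolation=cv2.INTER_CUBIC))
E
```

```text
pics
{'time_s': np.float64(0.0), 'qpos': array([ 1.124,  0.707, -0.028,  1.485,  0.022,  0.951, -0.075]), 'dq': array([ 0.   , -0.001, -0.   , -0.002, -0.   , -0.   ,  0.   ]), 'tau': array([-1.0000e-03, -8.8324e+01,  1.2340e+00, -2.3617e+01,  1.7000e-02,
        7.0000e-03, -0.0000e+00]), 'tcp_pos': array([ 0.226, -0.528,  0.253]), 'orientation': array([-3.076, -0.631,  0.   ]), 'wrist_force': array([-0.006, -0.343,  0.107]), 'moment': array([-0.016, -0.062,  0.042]), 'grip_force': np.float64(0.0), 'opening': np.float64(0.086)}
scene [[367.3014628489184, 0.0, 252.2905299640177], [0.0, 367.3014628489184, 196.23789563168611], [0.0, 0.0, 1.0]] [[-0.6312, -0.4317, 0.6444, 1.3477], [0.7755, -0.3654, 0.5148, 0.6063], [0.0132, 0.8247, 0.5654, 0.9247], [0.0, 0.0, 0.0, 1.0]] ['img', 'camera_matrix', 'T']
scene stand 0.71 [205.4, 182.4, 89.1, 117.6]
scene tile 0.97 [305.9, 231.9, 34.8, 17.9]
scene tile 0.85 [182.9, 239.9, 30.3, 25.7]
scene tile 0.52 [248.1, 248.5, 20.7, 14.9]
scene flask 0.74 [326.6, 249.0, 22.1, 35.8]
scene big_flask 0.87 [206.1, 184.7, 21.1, 38.4]
scene dish 0.64 [224.7, 258.5, 25.6, 14.2]
scene bridge 0.78 [201.3, 184.7, 95.7, 113.0]
top [[367.87494757866824, 0.0, 254.62614168571542], [0.0, 367.87494757866824, 190.91952215799066], [0.0, 0.0, 1.0]] [[-0.0258, 0.9949, -0.0973, 0.4499], [-0.9993, -0.023, 0.0299, 0.0099], [0.0275, 0.098, 0.9948, 1.2818], [0.0, 0.0, 0.0, 1.0]] ['img', 'camera_matrix', 'T']
top stand 0.71 [198.2, 71.3, 63.9, 162.9]
top tile 0.92 [180.1, 235.1, 42.5, 39.4]
top tile 0.87 [268.1, 140.1, 38.9, 33.7]
top tile 0.7 [227.1, 176.2, 24.0, 18.7]
top flask 0.56 [151.8, 204.6, 20.1, 22.2]
top big_flask 0.93 [304.7, 198.9, 31.7, 22.4]
top dish 0.91 [227.7, 142.6, 26.8, 20.0]
top bridge 0.63 [198.4, 69.3, 62.2, 160.8]
```

View pics/a.png

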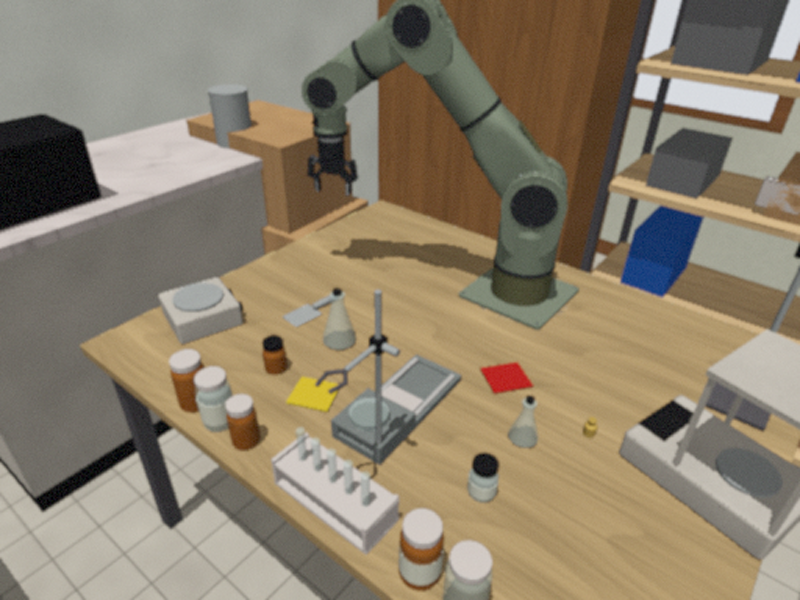

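View pics/b.png

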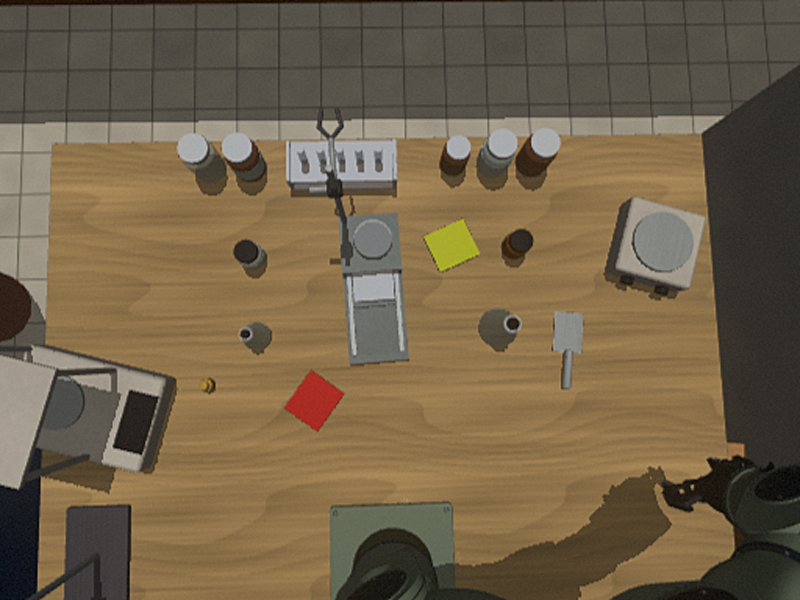

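The scene view shows the small flask at about (525,425) and the stand with the tile in the middle. In the top view its bung is at (246,334), and the tile is at (374,288), under the bridge at (372,265). I'll zoom in to measure.

```bash
cat > h.py <<'E'
import cv2,numpy as np
from rig import manip
def proj(r,P):
    P=np.atleast_2d(P);T=r["T"];c=(P-T[:3,3])@T[:3,:3];K=r["camera_matrix"]
    return np.c_[K[0,2]+K[0,0]*c[:,0]/-c[:,2],K[1,2]-K[1,1]*c[:,1]/-c[:,2]]
def ray(r,uv):
    K=r["camera_matrix"];d=np.array([(uv[0]-K[0,2])/K[0,0],-(uv[1]-K[1,2])/K[1,1],-1])
    return r["T"][:3,3],r["T"][:3,:3]@d
def atz(r,uv,z):
    o,d=ray(r,uv);return o+d*(z-o[2])/d[2]
def tri(obs):
    A=np.zeros((3,3));b=np.zeros(3)
    for r,uv in obs:
        o,d=ray(r,uv);d=d/np.linalg.norm(d);M=np.eye(3)-np.outer(d,d);A+=M;b+=M@o
    return np.linalg.solve(A,b)
def crop(r,x,y,w,h,f):
    return cv2.resize(r["img"][y:y+h,x:x+w,::-1],None,fx=f,fy=f,interpolation=cv2.INTER_CUBIC)
E
python3 - <<'E'
from h import *
a=manip.capture("scene");b=manip.capture("top")
c=np.zeros((600,800,3),np.uint8)
c[:600,:300]=crop(b,208,132,60,120,5)
c[:400,300:800]=crop(a,205,215,100,80,5)
c[400:600,300:500]=crop(a,316,245,40,40,5)
c[400:600,500:700]=crop(b,145,200,40,40,5)
cv2.imwrite("pics/c.png",c)
for n,r in(("scene",a),("top",b)):
    d=manip.outline_of(n,"flask");
    for q in d:
        print(n,q["confidence"],q["bbox"])
E
```

```text
scene 0.86 [327.2, 248.9, 19.0, 36.6]
top 0.52 [152.9, 204.6, 19.3, 19.9]
```

View pics/c.png

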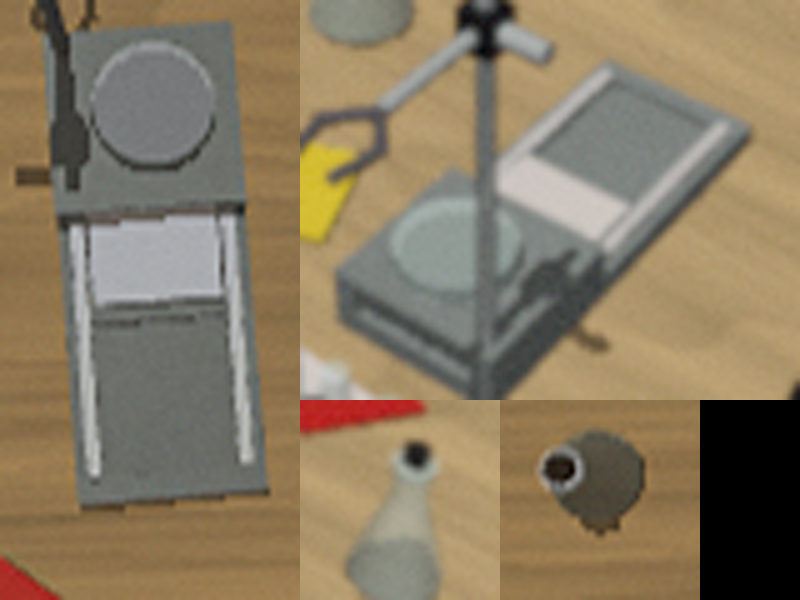

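The crops show the stand's deck and bridge corners clearly. In the top crop the tile front edge runs from (95,303) to (222,295). The flask's bung is at (417,453) in the scene inset and (560,467) in the top inset.

```bash
python3 - <<'E'
from h import *
from scipy.optimize import least_squares
a=manip.capture("scene");b=manip.capture("top")
n=lambda x,y,ox,oy,X,Y:np.array([X+(x-ox+.5)/5-.5,Y+(y-oy+.5)/5-.5])
t=lambda x,y:n(x,y,0,0,208,132); s=lambda x,y:n(x,y,300,0,205,215)
O=[(b,t(80,504),(-130,65,20)),(b,t(268,490),(-130,-65,20)),(b,t(57,215),(65,65,50)),(b,t(244,205),(65,-65,50)),(b,t(232,22),(190,-65,50)),
(a,s(750,128),(-130,65,20)),(a,s(610,60),(-130,-65,20)),(a,s(337,275),(190,-65,50)),(a,s(450,172),(65,-65,50)),(a,s(605,245),(65,65,50))]
def W(p,P):
    c,q=np.cos(p[2]),np.sin(p[2]);P=np.array(P)/1e3
    return np.array([p[0]+c*P[0]-q*P[1],p[1]+q*P[0]+c*P[1],p[3]+P[2]])
f=lambda p:np.concatenate([proj(r,W(p,P))[0]-uv for r,uv,P in O])
R=least_squares(f,[.6,.0,0,0]);p=R.x
print("stand",p.round(4));print(f(p).reshape(-1,2).round(1).tolist())
inv=lambda X:[np.cos(p[2])*(X[0]-p[0])+np.sin(p[2])*(X[1]-p[1]),-np.sin(p[2])*(X[0]-p[0])+np.cos(p[2])*(X[1]-p[1])]
for uv in(t(95,303),t(222,295),t(85,222)):print("tile front",np.round(inv(atz(b,uv,.028)),4))
k=lambda r,v,z:0
bs=n(417,453,300,400,316,245);bt=n(560,467,500,400,145,200)
X=tri([(a,bs),(b,bt)]);print("bung",X.round(4), (proj(a,X)-bs).round(1),(proj(b,X)-bt).round(1),"stand frame",np.round(inv(X),3))
print("top@.117",atz(b,bt,.117).round(4),"scene",atz(a,bs,.117).round(4))
print("foot centre top",proj(b,[X[0],X[1],0]),"seat",W(p,(-60,0,16)).round(4))
for l in ("tile",):
  for d in manip.outline_of("top",l):
    m=d["pixels"];v,u=np.nonzero(m);print(d["bbox"],b["img"][m].mean(0).round(),np.round(inv(atz(b,(u.mean(),v.mean()),.028)),4))
E
```

```text
stand [ 0.5664  0.0247  0.0557 -0.0052]
[[-0.2, 0.3], [0.0, -0.0], [-0.4, 0.4], [0.5, -0.5], [-0.1, 0.1], [0.2, -0.1], [-0.6, 0.3], [-0.5, -0.3], [0.5, -0.6], [0.1, 0.8]]
tile front [0.0063 0.0432]
tile front [ 0.005  -0.0438]
tile front [0.0626 0.0459]
bung [0.5011 0.2864 0.1122] [[-0.2  0. ]] [[-0.2  0.1]] stand frame [-0.051  0.265]
top@.117 [0.5012 0.2846 0.117 ] scene [0.5057 0.2888 0.117 ]
foot centre top [[164.13077413 214.34128551]] seat [0.5065 0.0213 0.0108]
[267.6, 141.5, 41.6, 33.6] [165. 165.  45.] [ 0.1141 -0.1798]
[224.1, 172.0, 26.1, 17.8] [160. 161. 164.] [0.0362 0.0007]
[183.7, 236.4, 36.7, 39.6] [166.  46.  36.] [-0.1997  0.1464]
[198.7, 70.0, 63.8, 162.7] [106. 108. 103.] [0.0556 0.0135]
```

>>> arm_command(steps=[0,0,0,0.117,0,0,0,0.117,0,0,0,0.117,1.96,-2.54,0,0,1.96,-2.54,0,0,1.96,-2.54,0,0,1.96,-2.54,0,0,1.96,-2.54,0,0], claw=1, squeeze=20)

```text
time_s: 1.72
tcp_pos: [0.3181, -0.3951, 0.2534]
orientation: [3.14, 0.084, 0.0]
wrist_force: [1.1, -0.9, 0.6]
opening: 0.0
grip_force: 0.0
```

>>> arm_command(steps=[1.96,-2.54,0,0,1.96,-2.54,0,0,1.96,-2.54,0,0,1.96,-2.54,0,0,1.96,-2.54,0,0,1.96,-2.54,0,0,1.96,-2.54,0,0,1.96,-2.54,0,0])

```text
time_s: 2.38
tcp_pos: [0.4639, -0.1836, 0.2534]
orientation: [-3.14, -0.085, -0.0]
wrist_force: [0.7, -1.0, 0.3]
opening: 0.0001
grip_force: 0.0
```

>>> arm_command(steps=[1.96,-2.54,0,0,1.96,-2.54,0,0,1.96,-2.54,0,0,1.96,-2.54,0,0,1.96,-2.54,0,0,1.96,-2.54,0,0,1.96,-2.54,0,0,1.96,-2.54,0,0])

```text
time_s: 3.05
tcp_pos: [0.6094, 0.0278, 0.2534]
orientation: [-3.14, -0.085, -0.0]
wrist_force: [0.7, -1.1, 1.3]
opening: -0.0004
grip_force: 0.0
```

>>> arm_command(steps=[0,0,0,0,0,0,0,0])

```text
time_s: 3.22
tcp_pos: [0.609, 0.0278, 0.2527]
orientation: [-3.14, -0.088, 0.001]
wrist_force: [-0.7, -1.0, 0.2]
opening: -0.0001
grip_force: 0.0
```

>>> arm_command(steps=[0,0,2.25,0,0,0,2.25,0,0,0,2.25,0,0,0,2.25,0,0,0,2.25,0,0,0,2.25,0,0,0,2.25,0,0,0,2.25,0])

```text
time_s: 3.88
tcp_pos: [0.6085, 0.0252, 0.0726]
orientation: [3.14, 0.083, 0.0]
wrist_force: [-0.7, 0.1, 0.3]
opening: 0.0002
grip_force: 0.0
```

```bash
python3 - <<'E'
from h import *
a=manip.capture("scene");b=manip.capture("top");s=manip.observe();print(s["tcp_pos"],s["wrist_force"])
c=np.zeros((600,800,3),np.uint8)
c[:600,:300]=crop(b,208,132,60,120,5)
c[:400,300:800]=crop(a,205,200,100,80,5)
P=s["tcp_pos"]-[0,0,.022]
u=proj(b,P)[0];v=proj(a,P)[0];print(u,v)
cv2.circle(c,(int((u[0]-208+.5)*5),int((u[1]-132+.5)*5)),3,(0,0,255),-1)
cv2.circle(c,(300+int((v[0]-205+.5)*5),int((v[1]-200+.5)*5)),3,(0,0,255),-1)
cv2.imwrite("pics/d.png",c)
E
```

```text
[0.60712382 0.02531292 0.07081786] [-0.03738295  0.30880387  0.8596438 ]
[238.80855904 180.47290127] [253.79555884 251.2295607 ]
```

View pics/d.png

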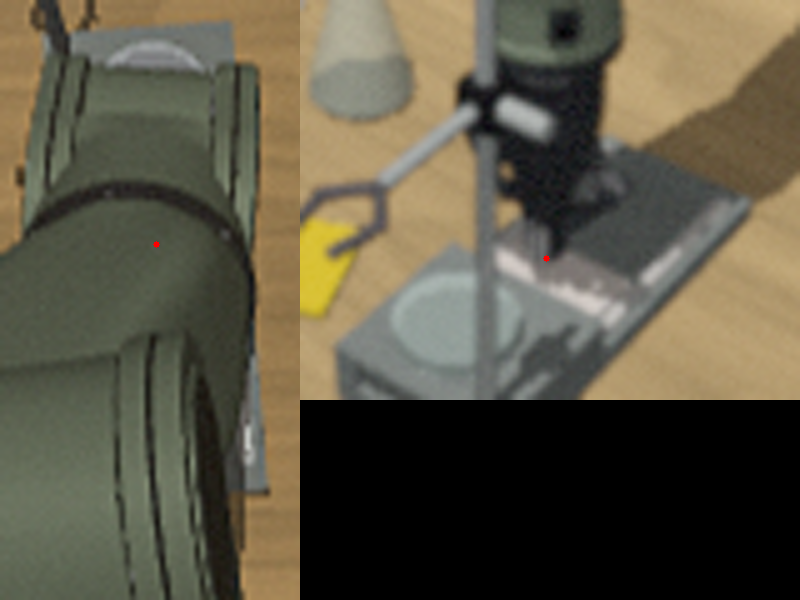

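The red tip projection at (546,258) in the scene crop sits at the visible fingertips, above the tile's open strip. Next I descend until contact.

>>> arm_command(steps=[0,0,0.6,0,0,0,0.6,0,0,0,0.4,0,0,0,0.2,0,0,0,0,0])

```text
time_s: 4.4
tcp_pos: [0.6088, 0.0263, 0.0554]
orientation: [-3.14, -0.084, -0.0]
wrist_force: [0.8, 0.3, -0.2]
opening: 0.0001
grip_force: 0.0
```

>>> arm_command(steps=[0,0,0.05,0,0,0,0.05,0,0,0,0,0])

```text
time_s: 4.65
tcp_pos: [0.6088, 0.0263, 0.0545]
orientation: [-3.14, -0.084, -0.0]
wrist_force: [0.6, 0.2, 0.1]
opening: 0.0
grip_force: 0.0
```

>>> arm_command(steps=[0,0,0.1,0,0,0,0.1,0,0,0,0,0])

```text
time_s: 4.9
tcp_pos: [0.6087, 0.0263, 0.0521]
orientation: [-3.14, -0.084, 0.0]
wrist_force: [-0.6, 0.0, 0.3]
opening: 0.0004
grip_force: 0.0
```

>>> arm_command(steps=[0,0,0.1,0,0,0,0.05,0,0,0,0,0])

```text
time_s: 5.15
tcp_pos: [0.6087, 0.0263, 0.0507]
orientation: [-3.14, -0.085, 0.0]
wrist_force: [-0.1, 0.0, 0.4]
opening: -0.0004
grip_force: 0.0
```

>>> arm_command(steps=[0,0,0.05,0,0,0,0,0])

```text
time_s: 5.32
tcp_pos: [0.6088, 0.0263, 0.0502]
orientation: [-3.14, -0.084, 0.0]
wrist_force: [0.4, 0.7, 0.1]
opening: -0.0
grip_force: 0.0
```

>>> arm_command(steps=[0,0,0.05,0,0,0,0,0])

```text
time_s: 5.48
tcp_pos: [0.6088, 0.0263, 0.0501]
orientation: [-3.14, -0.084, -0.0]
wrist_force: [-1.8, -0.5, 6.2]
opening: 0.0
grip_force: 3.0
```

>>> arm_command(steps=[0,0,0.05,0,0,0,0,0])

```text
time_s: 5.65
tcp_pos: [0.609, 0.0262, 0.0501]
orientation: [-3.14, -0.084, -0.001]
wrist_force: [-3.0, -0.0, 14.6]
opening: 0.0002
grip_force: 7.1
```

>>> arm_command(steps=[0,0,-0.02,0,-0.1,0,0,0,-0.2,0,0,0,-0.2,0,0,0,-0.2,0,0,0])

```text
time_s: 6.07
tcp_pos: [0.6025, 0.0259, 0.0501]
orientation: [-3.14, -0.084, -0.003]
wrist_force: [2.4, 1.0, 6.6]
opening: 0.0002
grip_force: 3.4
```

>>> arm_command(steps=[-0.25,0,0,0,-0.25,0,0,0,-0.25,0,0,0,-0.25,0,0,0])

```text
time_s: 6.4
tcp_pos: [0.5925, 0.0253, 0.0501]
orientation: [-3.14, -0.084, -0.003]
wrist_force: [1.8, 0.1, 7.5]
opening: 0.0
grip_force: 3.4
```

>>> arm_command(steps=[-0.25,0,0.02,0,-0.25,0,0,0,-0.25,0,0,0,-0.25,0,0,0])

```text
time_s: 6.73
tcp_pos: [0.5827, 0.0248, 0.0501]
orientation: [-3.14, -0.084, -0.004]
wrist_force: [3.2, 0.5, 9.8]
opening: 0.0005
grip_force: 4.7
```

```bash
python3 - <<'E'
from h import *
a=manip.capture("scene");s=manip.observe();print(s["tcp_pos"],s["wrist_force"])
cv2.imwrite("pics/e.png",crop(a,220,205,100,70,7))
E
```

```text
[0.58235974 0.02479289 0.0501034 ] [-0.08594972  0.43356045  9.68804544]
```

View pics/e.png

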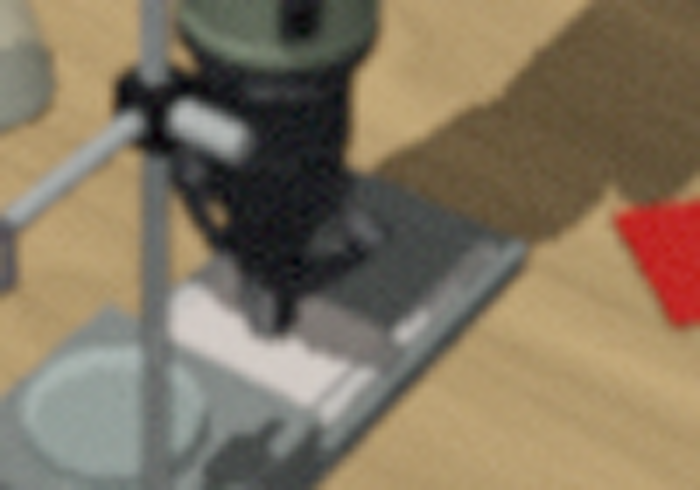

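The tile follows the fingertips: its white strip now reaches from the bridge to in front of the tips at (270,320). I'll drag a little more, then press again further back.

>>> arm_command(steps=[-0.25,0,0,0,-0.25,0,0,0,-0.25,0,0,0,-0.25,0,0,0,-0.25,0,0,0,-0.25,0,0,0,-0.25,0,0,0,-0.15,0,0,0])

```text
time_s: 7.45
tcp_pos: [0.5637, 0.0238, 0.0501]
orientation: [-3.14, -0.084, -0.004]
wrist_force: [3.6, 0.3, 9.4]
opening: -0.0002
grip_force: 4.7
```

>>> arm_command(steps=[0,0,-0.4,0,0,0,-0.6,0,1.0,0,0,0,1.0,0,0,0,1.0,0,0,0,0.8,0,0,0,0,0,0.7,0,0,0,0,0])

```text
time_s: 8.12
tcp_pos: [0.6001, 0.0259, 0.0513]
orientation: [-3.14, -0.085, 0.002]
wrist_force: [-1.1, -0.4, -0.3]
opening: -0.0002
grip_force: 0.0
```

>>> arm_command(steps=[0,0,0.07,0,0,0,0.05,0,0,0,0,0])

```text
time_s: 8.37
tcp_pos: [0.6005, 0.0258, 0.0511]
orientation: [-3.14, -0.084, 0.001]
wrist_force: [0.0, 0.0, -0.6]
opening: 0.0002
grip_force: 0.0
```

>>> arm_command(steps=[0,0,0.04,0,0,0,0,0])

```text
time_s: 8.53
tcp_pos: [0.6007, 0.0258, 0.0508]
orientation: [-3.14, -0.084, -0.0]
wrist_force: [0.3, -0.6, -0.2]
opening: -0.0005
grip_force: 0.0
```

>>> arm_command(steps=[0,0,0.06,0,0,0,0,0])

```text
time_s: 8.7
tcp_pos: [0.6008, 0.0258, 0.0501]
orientation: [-3.14, -0.084, -0.0]
wrist_force: [0.5, 0.4, -0.3]
opening: 0.0002
grip_force: 0.0
```

>>> arm_command(steps=[0,0,0.05,0,0,0,0,0])

```text
time_s: 8.87
tcp_pos: [0.6009, 0.0258, 0.0501]
orientation: [-3.14, -0.084, -0.0]
wrist_force: [-3.2, 0.4, 9.6]
opening: 0.0001
grip_force: 5.0
```

>>> arm_command(steps=[0,0,0.04,0,0,0,0,0])

```text
time_s: 9.03
tcp_pos: [0.6009, 0.0258, 0.0501]
orientation: [-3.14, -0.084, -0.001]
wrist_force: [-3.6, -0.5, 16.9]
opening: 0.0
grip_force: 8.3
```

>>> arm_command(steps=[-0.1,0,-0.03,0,-0.25,0,0,0,-0.25,0,0,0,-0.25,0,0,0,-0.25,0,0,0,-0.25,0,0,0,-0.25,0,0,0,-0.25,0,0,0])

```text
time_s: 9.7
tcp_pos: [0.583, 0.0248, 0.0501]
orientation: [-3.14, -0.084, -0.003]
wrist_force: [1.8, 0.4, 7.9]
opening: 0.0
grip_force: 3.7
```

>>> arm_command(steps=[-0.25,0,0.02,0,-0.25,0,0,0,-0.25,0,0,0,-0.25,0,0,0])

```text
time_s: 10.03
tcp_pos: [0.5733, 0.0243, 0.0501]
orientation: [-3.14, -0.084, -0.004]
wrist_force: [2.6, -0.1, 9.9]
opening: -0.0003
grip_force: 5.0
```

>>> arm_command(steps=[-0.25,0,0,0,-0.25,0,0,0,-0.25,0,0,0,-0.25,0,0,0])

```text
time_s: 10.37
tcp_pos: [0.5633, 0.0237, 0.05]
orientation: [-3.14, -0.084, -0.004]
wrist_force: [3.0, 1.3, 10.6]
opening: -0.0002
grip_force: 5.1
```

>>> arm_command(steps=[-0.25,0,0,0,-0.25,0,0,0,-0.2,0,0,0])

```text
time_s: 10.62
tcp_pos: [0.5561, 0.0234, 0.05]
orientation: [-3.14, -0.084, -0.004]
wrist_force: [2.2, -0.2, 8.1]
opening: -0.0002
grip_force: 4.2
```

>>> arm_command(steps=[-0.2,0,0.02,0,-0.2,0,0.02,0])

```text
time_s: 10.78
tcp_pos: [0.5524, 0.0231, 0.0497]
orientation: [-3.14, -0.084, -0.005]
wrist_force: [2.6, 0.2, 13.7]
opening: -0.0002
grip_force: 6.7
```

>>> arm_command(steps=[-0.2,0,0.02,0,-0.2,0,0.01,0])

```text
time_s: 10.95
tcp_pos: [0.5486, 0.023, 0.0495]
orientation: [-3.14, -0.084, -0.006]
wrist_force: [3.1, 0.9, 14.4]
opening: -0.0001
grip_force: 7.0
```

>>> arm_command(steps=[-0.2,0,0.02,0,-0.2,0,0.01,0])

```text
time_s: 11.12
tcp_pos: [0.5448, 0.0227, 0.0493]
orientation: [-3.14, -0.084, -0.006]
wrist_force: [4.0, 0.2, 16.7]
opening: 0.0001
grip_force: 8.0
```

>>> arm_command(steps=[-0.2,0,0.02,0,-0.2,0,0.01,0])

```text
time_s: 11.28
tcp_pos: [0.541, 0.0225, 0.0492]
orientation: [-3.14, -0.084, -0.007]
wrist_force: [3.5, -0.2, 18.3]
opening: -0.0
grip_force: 9.2
```

>>> arm_command(steps=[-0.2,0,-0.02,0,-0.2,0,0,0,-0.1,0,0,0])

```text
time_s: 11.53
tcp_pos: [0.5355, 0.0222, 0.0491]
orientation: [-3.14, -0.084, -0.005]
wrist_force: [3.3, -1.0, 13.3]
opening: 0.0001
grip_force: 6.3
```

>>> arm_command(steps=[-0.15,0,0,0,-0.15,0,0,0,-0.1,0,0,0])

```text
time_s: 11.78
tcp_pos: [0.5302, 0.022, 0.0483]
orientation: [-3.14, -0.084, 0.0]
wrist_force: [-0.9, -0.1, 0.0]
opening: -0.0001
grip_force: 0.0
```

>>> arm_command(steps=[-0.1,0,0,0,-0.1,0,0,0])

```text
time_s: 11.95
tcp_pos: [0.5282, 0.0219, 0.0481]
orientation: [-3.14, -0.084, 0.001]
wrist_force: [0.1, -0.0, -0.3]
opening: -0.0002
grip_force: 0.0
```

>>> arm_command(steps=[0,0,-0.5,0,0,0,-2.5,0,0,0,-3.0,0,0,0,-3.0,0,0,0,-3.0,0,0,0,-3.0,0])

```text
time_s: 12.45
tcp_pos: [0.5281, 0.0219, 0.2001]
orientation: [-3.14, -0.084, -0.0]
wrist_force: [1.4, 1.0, 0.6]
opening: 0.0002
grip_force: 0.0
```

>>> arm_command(steps=[-0.15,-3.3,0,0,-0.15,-3.3,0,0,-0.15,-3.3,0,0,-0.15,-3.3,0,0,-0.15,-3.3,0,0,-0.15,-3.3,0,0,-0.15,-3.3,0,0,-0.15,-3.3,0,0], claw=-1)

```text
time_s: 13.12
tcp_pos: [0.5017, 0.2866, 0.1987]
orientation: [-3.14, -0.085, -0.0]
wrist_force: [1.4, -0.3, 0.4]
opening: 0.0854
grip_force: 0.0
```

>>> arm_command(steps=[0,0,0,0,0,0,0,0,0,0,0,0])

```text
time_s: 13.37
tcp_pos: [0.5023, 0.2843, 0.1984]
orientation: [3.14, 0.084, 0.0]
wrist_force: [0.2, 0.2, -0.6]
opening: 0.0852
grip_force: 0.0
```

```bash
python3 - <<'E'
from h import *
a=manip.capture("scene");b=manip.capture("top");s=manip.observe();print(s["tcp_pos"],s["opening"])
c=np.zeros((600,800,3),np.uint8)
c[:600,:300]=crop(b,208,132,60,120,5)
c[:350,300:800]=crop(a,220,205,100,70,5)
c[350:600,300:550]=crop(a,312,205,50,50,5)
c[350:600,550:800]=crop(a,312,240,50,50,5)
v=proj(a,s["tcp_pos"])[0];print(v)
cv2.circle(c,(300+int((v[0]-312+.5)*5),350+int((v[1]-205+.5)*5)),3,(0,0,255),-1)
cv2.imwrite("pics/f.png",c)
E
```

```text
[0.50255009 0.2838025  0.19850622] 0.08553500575028482
[341.93750399 234.31536916]
```

View pics/f.png

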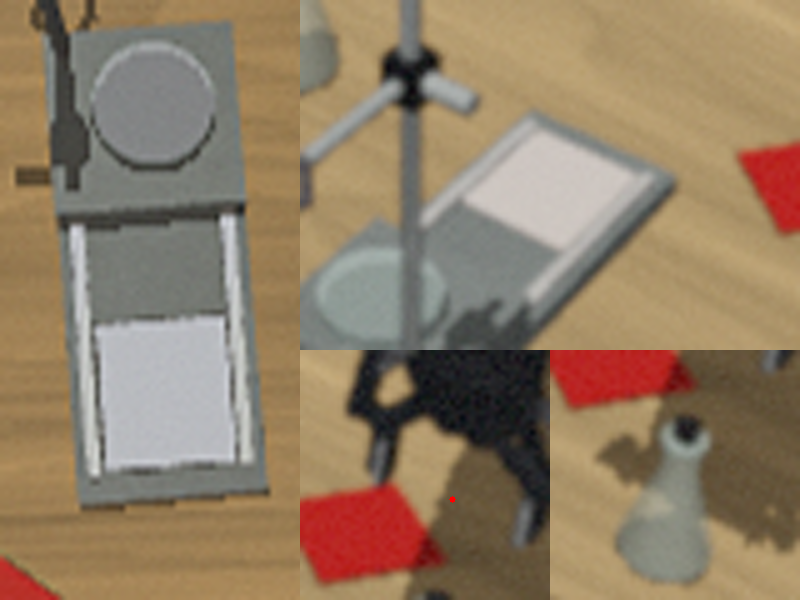

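The tile now fills the recess, with corners at (97,325), (225,315), (235,458) and (105,470) in the top crop. In the last inset the flask's bung is at (688,430). Now I'll check the numbers for the tile and the alignment.

```bash
python3 - <<'E'
from h import *
a=manip.capture("scene");b=manip.capture("top")
p=[.5664,.0247,.0557]
inv=lambda X:np.round([np.cos(p[2])*(X[0]-p[0])+np.sin(p[2])*(X[1]-p[1]),-np.sin(p[2])*(X[0]-p[0])+np.cos(p[2])*(X[1]-p[1])],4)
C=[inv(atz(b,(208+(x+.5)/5-.5,132+(y+.5)/5-.5),.024)) for x,y in((97,325),(225,315),(235,458),(105,470))];print(np.array(C).tolist(),np.mean(C,0))
S=np.array([(a["img"].shape)]);
uv=np.array([312+(688-550+.5)/5-.5,240+(430-350+.5)/5-.5])
print(uv,proj(a,[.5025,.2838,.117]),atz(a,uv,.117),atz(a,uv,.112))
g=b["img"][200:240,145:185].min(2);print(atz(b,(156.6,213),.117))
E
```

```text
[[-0.0085, 0.0431], [-0.0085, -0.0449], [-0.1066, -0.0438], [-0.1075, 0.045]] [-0.057775 -0.00015 ]
[339.2 255.6] [[338.06579228 253.95363174]] [0.50692559 0.29017797 0.117     ] [0.5017212 0.2882209 0.112    ]
[0.50124575 0.28464192 0.117     ]
```

>>> arm_command(steps=[0,-0.25,1.3,0,0,0,1.3,0,0,0,1.3,0,0,0,1.3,0,0,0,1.3,0,0,0,1.3,0,0,0,1.3,0,0,0,1.5,0])

```text
time_s: 14.23
tcp_pos: [0.5025, 0.2869, 0.092]
orientation: [-3.14, -0.083, -0.001]
wrist_force: [1.2, -0.3, 1.3]
opening: 0.0852
grip_force: 0.0
```

>>> arm_command(steps=[0,0,0,0,0,0,0,0,0,0,0,0,0,0,0,0,0,0,0,0,0,0,0,0], claw=1, squeeze=20)

```text
time_s: 14.73
tcp_pos: [0.5024, 0.2873, 0.093]
orientation: [-3.14, -0.084, -0.002]
wrist_force: [-1.2, -2.1, 6.3]
opening: 0.0237
grip_force: 19.5
```

>>> arm_command(steps=[0,0,-0.3,0,0,0,-0.7,0,0,0,-1.2,0,0,0,-1.5,0,0,0,-1.5,0,0,0,-1.5,0,0,0,-1.0,0,0,0,-0.5,0], squeeze=25)

```text
time_s: 15.4
tcp_pos: [0.5024, 0.2876, 0.1759]
orientation: [-3.139, -0.085, -0.002]
wrist_force: [0.2, 0.2, -0.1]
opening: 0.0235
grip_force: 24.5
```

>>> arm_command(steps=[0,0,0,0,0,0,0,0])

```text
time_s: 15.57
tcp_pos: [0.5019, 0.2874, 0.1739]
orientation: [-3.14, -0.085, 0.001]
wrist_force: [-0.8, 0.8, -1.5]
opening: 0.0235
grip_force: 24.5
```

```bash
python3 - <<'E'
from h import *
a=manip.capture("scene");s=manip.observe();print(s["tcp_pos"],s["opening"],s["wrist_force"])
cv2.imwrite("pics/g.png",crop(a,300,190,80,80,7))
E
```

```text
[0.50182407 0.28731947 0.17361872] 0.023707309449847485 [-0.69304854 -0.35367572 -1.70903222]
```

View pics/g.png

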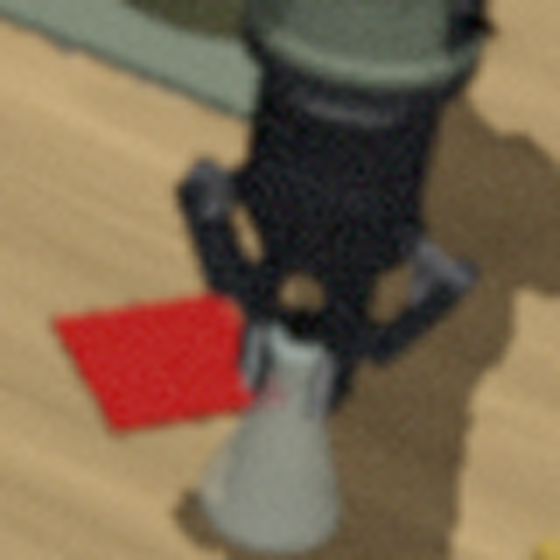

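The flask is held upright, with the neck between the pads at (290,365). I'll carry it over the tile.

>>> arm_command(steps=[-0.05,0.8,0,0,-0.05,1.6,0,0,-0.05,2.0,0,0,-0.05,2.0,0,0,-0.05,2.0,0,0,-0.05,2.0,0,0,-0.05,2.0,0,0,-0.05,2.0,0,0])

```text
time_s: 16.28
tcp_pos: [0.5055, 0.1417, 0.1738]
orientation: [3.14, 0.084, -0.001]
wrist_force: [1.2, -0.4, -1.3]
opening: 0.0238
grip_force: 24.5
```

>>> arm_command(steps=[-0.05,2.0,0,0,-0.05,2.0,0,0,-0.05,2.0,0,0,-0.05,2.0,0,0,-0.05,2.0,0,0,-0.05,1.4,0,0,-0.05,0.8,0,0,0,0,0,0])

```text
time_s: 16.95
tcp_pos: [0.5086, 0.0195, 0.174]
orientation: [3.14, 0.081, -0.001]
wrist_force: [-0.1, 0.3, -0.4]
opening: 0.0234
grip_force: 24.5
```

>>> arm_command(steps=[0,0,0,0,0,0,0,0,0,0,0,0])

```text
time_s: 17.2
tcp_pos: [0.5088, 0.0223, 0.1741]
orientation: [-3.14, -0.087, 0.0]
wrist_force: [-0.1, 0.8, -0.5]
opening: 0.0232
grip_force: 24.5
```

Now lowering: contact is expected at TCP z of about 0.117.

>>> arm_command(steps=[0,0,0.7,0,0,0,1.0,0,0,0,1.0,0,0,0,1.0,0,0,0,0.8,0,0,0,0.5,0,0,0,0.2,0,0,0,0,0])

```text
time_s: 17.87
tcp_pos: [0.5088, 0.0215, 0.1219]
orientation: [-3.14, -0.085, 0.001]
wrist_force: [0.2, 0.0, -0.5]
opening: 0.0237
grip_force: 24.5
```

>>> arm_command(steps=[0,0,0.1,0,0,0,0.1,0,0,0,0,0])

```text
time_s: 18.12
tcp_pos: [0.509, 0.0214, 0.1204]
orientation: [-3.14, -0.084, -0.001]
wrist_force: [0.0, 0.3, -1.1]
opening: 0.0234
grip_force: 24.5
```

>>> arm_command(steps=[0,0,0.08,0,0,0,0,0])

```text
time_s: 18.28
tcp_pos: [0.5089, 0.0214, 0.1195]
orientation: [-3.14, -0.084, -0.0]
wrist_force: [0.5, 1.1, -1.5]
opening: 0.0234
grip_force: 24.5
```

>>> arm_command(steps=[0,0,0.08,0,0,0,0,0])

```text
time_s: 18.45
tcp_pos: [0.5089, 0.0214, 0.1185]
orientation: [-3.14, -0.084, 0.0]
wrist_force: [0.2, -0.2, -1.3]
opening: 0.0233
grip_force: 24.5
```

>>> arm_command(steps=[0,0,0.07,0,0,0,0,0])

```text
time_s: 18.62
tcp_pos: [0.5089, 0.0214, 0.1178]
orientation: [-3.14, -0.084, 0.0]
wrist_force: [0.0, 0.7, -1.5]
opening: 0.0238
grip_force: 24.5
```

>>> arm_command(steps=[0,0,0.05,0,0,0,0,0])

```text
time_s: 18.78
tcp_pos: [0.5089, 0.0214, 0.1173]
orientation: [-3.14, -0.084, 0.0]
wrist_force: [0.3, -0.6, -1.8]
opening: 0.0236
grip_force: 24.5
```

>>> arm_command(steps=[0,0,0.04,0,0,0,0,0])

```text
time_s: 18.95
tcp_pos: [0.5089, 0.0214, 0.1171]
orientation: [-3.14, -0.084, -0.0]
wrist_force: [0.1, 0.7, 0.1]
opening: 0.0237
grip_force: 24.7
```

>>> arm_command(steps=[0,0,0.04,0,0,0,0,0])

```text
time_s: 19.12
tcp_pos: [0.5089, 0.0213, 0.117]
orientation: [-3.14, -0.084, -0.0]
wrist_force: [-1.9, 0.1, 9.9]
opening: 0.0233
grip_force: 26.1
```

>>> arm_command(steps=[0,0,0.04,0,0,0,0,0])

```text
time_s: 19.28
tcp_pos: [0.509, 0.0214, 0.1169]
orientation: [-3.14, -0.084, -0.001]
wrist_force: [-3.6, 0.8, 16.8]
opening: 0.0237
grip_force: 27.7
```

>>> arm_command(steps=[0,0,-0.06,0,0,0,0,0])

```text
time_s: 19.45
tcp_pos: [0.509, 0.0214, 0.117]
orientation: [-3.14, -0.084, -0.001]
wrist_force: [-0.6, -0.6, 7.1]
opening: 0.0238
grip_force: 25.9
```

>>> arm_command(steps=[0,0,0,0,0,0,0,0,0,0,0,0,0,0,0,0,0,0,0,0,0,0,0,0], claw=-1)

```text
time_s: 19.95
tcp_pos: [0.5089, 0.0214, 0.1168]
orientation: [-3.14, -0.084, 0.0]
wrist_force: [0.4, 0.7, 1.4]
opening: 0.0854
grip_force: 0.0
```

>>> arm_command(steps=[0,0,-0.5,0,0,0,-1.5,0,0,0,-2,0,0,0,-2,0,0,0,-2,0,0,0,-2,0,0,0,-2,0,0,0,-1,0])

```text
time_s: 20.62
tcp_pos: [0.5092, 0.0213, 0.2493]
orientation: [-3.14, -0.084, -0.004]
wrist_force: [0.4, -0.1, -0.3]
opening: 0.0855
grip_force: 0.0
```

>>> arm_command(steps=[0,-3,0,0,0,-3,0,0,0,-3,0,0,0,-3,0,0,0,-3,0,0,0,-3,0,0,0,-3,0,0,0,0,0,0])

```text
time_s: 21.28
tcp_pos: [0.4962, 0.2369, 0.2467]
orientation: [-3.137, -0.094, 0.001]
wrist_force: [-1.3, 1.0, -0.4]
opening: 0.0853
grip_force: 0.0
```

```bash
python3 - <<'E'
from h import *
a=manip.capture("scene");b=manip.capture("top");s=manip.observe();print(s["time_s"],s["tcp_pos"],s["wrist_force"])
c=np.zeros((600,800,3),np.uint8)
c[:600,:300]=crop(b,208,132,60,120,5)
c[:400,300:800]=crop(a,220,195,100,80,5)
for z in(.024,.141):
    P=np.array([.5085,.0215,z])
    for r,ox,X,Y in((b,0,208,132),(a,300,220,195)):
        u=proj(r,P)[0];cv2.circle(c,(ox+int((u[0]-X+.5)*5),int((u[1]-Y+.5)*5)),2,(0,0,255),-1)
cv2.imwrite("pics/i.png",c)
E
```

```text
21.3833 [0.49722738 0.23175724 0.24692694] [ 0.24923731 -0.56021823  0.6030927 ]
```

View pics/i.png

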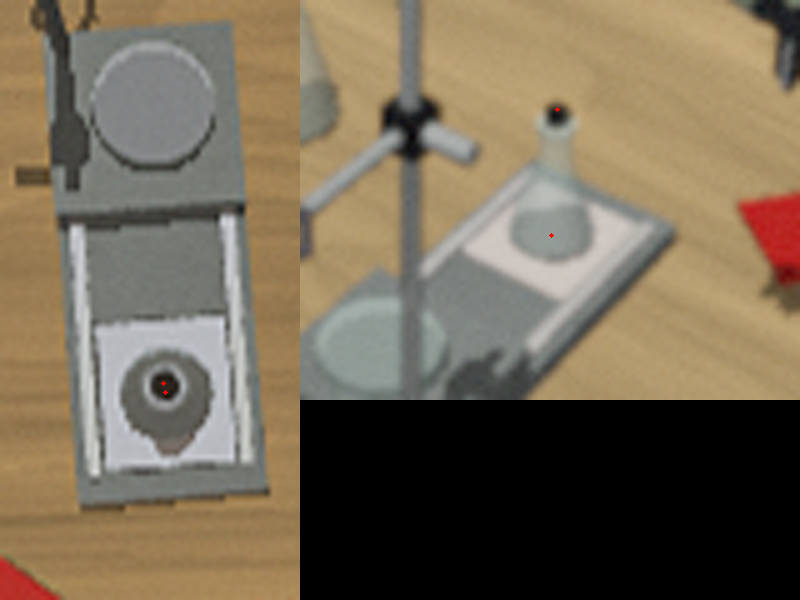

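The flask stands upright with its bung at (165,388) in the top crop, in the middle of the tile. The tile still fills its recess and the gripper is clear, so I'm handing in.

```bash
python3 -c "
from rig import manip
print(manip.job_done())"
```

```text
the job is handed in; nothing more can be done
None
```

I drew the white tile out until it dropped into its recess, then stood the smaller flask on the middle of it and let go. I handed the job in at about 21 s of the 72 s allowed; the final camera views show both in place, but the rig returned no verdict.

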